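# Square a blank in the jig, hold the guide leg at its mark and shut the cam

### The arm

A 7-joint arm with a two-finger parallel gripper is mounted at the origin on the work surface. World frame = base frame: x ahead of the robot, y to its left, z up, the work surface at z = 0. Lengths are in m, angles in rad, forces in N, time in s.
With the tool pointing down it reaches from about 0.35 to 0.9 m from the base axis. Payload 8.1 kg.
Tool frame: the origin (TCP) lies between the finger pads; the fingertips stand 17 mm ahead of it and the grasp point (between the pads) lies 2 mm behind it; z points along the fingers, y is the direction in which the jaws open and shut (so a half turn about z gives the same grasp; the last joint's range is limited). The gripper opens to 92 mm and grips with 3 to 60 N. Pads are 19 mm wide; open, the fingers measure 130 mm over their backs; the gripper's body (75 mm by 190 mm) begins 47 mm behind the grasp point.
Start: joints at [1.053, 0.434, 0.025, 1.573, -0.012, 1.134, -0.075], TCP at [0.252, -0.572, 0.21] pointing down, gripper open.
Joint ranges: [-2.62, 2.62], [-0.44, 2.09], [-1.27, 1.32], [0.08, 2.57], [-1.32, 4.46], [0.12, 2], [-2.74, 2.74]. Speed limits (rad/s): [2.22, 2.22, 3.01, 3.01, 3.14, 3.14, 3.14].

### API

Orientations are given as a 3x3 rotation matrix whose columns are the frame's x, y, z axes.
In Python, from cell import telemetry, viewer, workorder gives the robot as it stands. The module is installed in compiled form; this text tells all that it offers.
- The arm moves only by the shell command python3 -m crank 'ROWS' [FORCE]. ROWS is a JSON object of lists of equal length, an entry for each row: "translation": the shift along the world's x, y, z in units of 0.2 m (1.0 is 0.2 m), a list of three; "twist": the turn, a rotation vector about the world's x, y, z in units of 180 degrees (1.0 is 180 degrees), a list of three; "claw": the opening, from 0 (shut) to 1 (fully open). A call has 1 to 20 rows; each row shifts and turns the commanded pose from where the row before left it; what a row does not reach is not made up. A row lasts 1/10 s, in which the tool goes at most 50 mm and 8.59 degrees, less where a joint would pass 70% of its speed; a pose out of reach is approached as far as the arm can. A call with a number of a shift or a turn outside -1 to 1 is refused whole. A call with a gripper value outside its range is refused whole. The fingers move at their own pace and stop on an object; FORCE is the grip in N (left out, the last holds). Time passes only in rows, so rows that do not move let the fingers close. It gives the time, the measured TCP pose, the force and the opening at its end, in the units of the state.
- telemetry.observe(): the state, without advancing time (a new reading comes with each control period).
- viewer.grab_frame(name): name is "scene" or "side" or "wrist"; returns a dict with "img" (420x560x3 uint8, blue, green, red), "fov_y" (degrees; the focal length in pixels is half the picture's height over the tangent of half this angle, whatever the lens; pixels are square), "cx", "cy" (the principal point, pixels), "world_to_cam" (4x4, takes a point from world to camera coordinates); the wrist camera has in their place "tool_from_camera" (4x4, takes a point from camera to tool coordinates, whose origin is the TCP and whose axes are the flange's). Camera axes: x right, y down, z forward; pixel columns grow to the right and rows downward; lengths in m; the calibration is good to about 2 mm. The wrist camera is an equidistant fisheye: a pixel r from the principal point sees the ray r / f radians off the axis. A picture is of the moment at which its call begins: read the wrist's pose just before it. There is no depth.
- workorder.job_done(): hands the job in, once; it reports no verdict.
The state is a dict: "clock": time; "q": joint angles; "qvel": joint speeds; "effort": joint torques, N m; "tool_pos": TCP position; "ee_rot": TCP orientation; "contact_force": force on the tool from outside, world axes, zero at the start; "ft_torque": the same for the moment, N m; "grip_width": finger opening in m.
Only numpy, scipy, OpenCV 4.12 (cv2) and the standard library are available. Lean on these libraries where they do the work, as an engineer would, in place of code of your own. Each camera call takes 0.05 s, during which the arm holds its last target. There are 200 camera calls.

### The job

Push the loose brass bracelet blank on the punching jig up snug and square against both the long fence and the end stop. Then push the spring-loaded guide leg in along its rail until its pointer stands at the length mark with the cam lever still open, and, holding the leg at the mark, squeeze the cam lever fully home towards the leg's post. The cam alone does not hold against the spring, so finish still gripping post and lever with the leg at the mark; leave the blank squared up, the length mark as it is set, and everything else on the table in place.

Things in the scene. Friction and masses are not known exactly. Their poses are not given: they have to be found in the camera images.
- jig: Punching jig fixed to the table: beech board 15 mm thick, spanning x -95..+105, y -150..+150 mm in this frame; origin on the table surface, z up. The blank lies on the near half (small x); beyond a fence, on the far half, a steel rail runs along y at x = +55 (end blocks 26 mm above the table). Apart from leg, lever and spool nothing on the jig is over 27 mm above the table.
- corner (a point): Inner corner of the stops, on the board's top (15 mm above the table); axes as the jig's; lies at x +12, y -120 mm of the jig. Fence: its face is x = 0 here, for y -12..+140 mm. End stop: its face is y = 0 here, for x -50..0 mm. Both aluminium, 12 mm high. A squared-up blank has its centre at x -12, y +60, z +4 mm here.
- blank_center (a point): Centre of the loose brass bar blank, 24 (its x) x 120 (its y, lengthwise) x 8 mm high (z), lying flat on the board; roughly 0.13 to 0.27 kg, slides when pushed.
- post (a point): Centre of the guide leg's square aluminium post, 51 mm above the table; axes as the jig's. Post 26 (x) x 14 (y) mm, from 28 to 68 mm above the table, on a carriage plate (top 28 mm above the table, y -48..+7, x +-21 mm from the post centre).
- bushing (a point): Middle of the steel guide bushing (18 mm diameter, 28 to 42 mm above the table) that the leg carries 55 mm to the -x side of its post, on an arm 12 mm wide, 31 to 39 mm above the table. It passes over the blank and the fence without touching.
- paddle (a point): Centre of the cam lever's dark steel upright paddle with rounded top, 26 (x) x 12 (y) mm, 29 to 72 mm above the table; point 51 mm up. It stands on the -y side of the post and travels with the leg. Open, its centre is 31 mm from the post's (44 mm over both outer faces); fully home 15 mm (28 mm over both outer faces).
- legpart (a joint): Guide leg on its rail, m: 0 = resting at its outer stop (+y end), growing as it is pushed in towards -y of the jig, up to 0.185. A spring pushes it back out with about 4 N at 0 and 6.5 N at the end; it returns whenever it is let go, also with the cam shut.
- camslide (a joint): Cam lever on the leg, m: 0 = open, 0.016 = fully home; grows as the paddle slides +y towards the post. Needs about 2 N and stays where it is left.
- pointer (a point): Tip of the leg's pointer, a tongue 4 mm wide (y) reaching from the carriage towards +x, 26 mm above the table, on the post's centre line in y. The leg is at its mark when pointer and mark have the same y in the jig's frame.
- mark (a point): The length mark: middle of the top near edge of a dark steel index 5 mm wide (y), 14 mm long (x), 12 mm high, on the board's far edge beside the pointer's path; same axes as the jig. It is set somewhere 110 to 172 mm in from the leg's resting place; it can be shoved by a hard knock.
- spool_center (a point): Bystander: centre of a wooden thread spool, 28 mm diameter, 30 mm high, standing on the board's near outer (+y) corner.
- pliers_center (a point): Bystander: middle of round-nose steel pliers, 130 mm long, 14 mm high, lying on the table beyond the jig's -y end; point 7 mm up.
- tube_center (a point): Bystander: centre of a small glass bead jar, 32 mm diameter, 62 mm high, on the table beyond the jig's +y end.
- bowl_rim (a point): Bystander: centre of the mouth of a blue glazed bowl, 130 mm diameter, 50 mm high.
- box_drawer0_handle (a point): Bystander: knob of the half-open drawer of a beech box (150 x 200 x 85 mm) at the back left.
Not all that is in view belongs to the job. Of the things like the part that bears blank_center, leave any that is red; of the rest the smaller one is meant.

How it is judged:
By the outcome, as a careful person would: the job done as asked, in the order asked, and still so for the second after the job is handed in, while the arm keeps its last pose, push and grip.
It also fails if it takes over 64 s, if anything falls off the work surface, if the arm or the gripper's body presses on something with over 40 N, if the wrist force passes 120 N, or if a joint passes its speed limit or range.

## Working session

There is one attempt and no reset: what is moved stays moved. The work goes in short steps, Python scripts to look and compute and a shell command to move; the robot and the scene stay as the last step left them, time stands still between calls to the robot, and variables do not carry over. Pictures are saved under pics/ and viewed, about 8 in all and at most 12, crops included, and the job is handed in when it is done.

```bash
mkdir -p pics
cat > h.py <<'E'
import numpy as np, cv2
from cell import telemetry, viewer, workorder
def ray(fr,u,v):
    f=210/np.tan(np.radians(fr['fov_y'])/2)
    W=np.array(fr['world_to_cam']);R=W[:3,:3];t=W[:3,3]
    d=R.T@np.array([(u-fr['cx'])/f,(v-fr['cy'])/f,1]);return -R.T@t,d
def onz(fr,u,v,z):
    o,d=ray(fr,u,v);return o+d*(z-o[2])/d[2]
def wray(fr,s,u,v):
    f=210/np.tan(np.radians(fr['fov_y'])/2)
    a=np.array([u-fr['cx'],v-fr['cy']]);r=np.hypot(*a)+1e-9;th=r/f
    d=np.array([*(a/r*np.sin(th)),np.cos(th)])
    T=np.array(fr['tool_from_camera']);R=np.array(s['ee_rot'])
    return np.array(s['tool_pos'])+R@T[:3,3],R@T[:3,:3]@d
def wonz(fr,s,u,v,z):
    o,d=wray(fr,s,u,v);return o+d*(z-o[2])/d[2]
def proj(fr,p):
    f=210/np.tan(np.radians(fr['fov_y'])/2)
    W=np.array(fr['world_to_cam']);c=W[:3,:3]@p+W[:3,3];return fr['cx']+f*c[0]/c[2],fr['cy']+f*c[1]/c[2]
E
python3 - <<'E'
from h import *
import pickle
s=telemetry.observe();print({k:np.round(s[k],3).tolist() for k in s})
F={}
for n in("scene","side","wrist"):
    fr=viewer.grab_frame(n);F[n]=fr
    print(n,fr['fov_y'],fr['cx'],fr['cy'])
    if n!="wrist": print(np.round(fr['world_to_cam'],3).tolist())
    else: print(np.round(fr['tool_from_camera'],3).tolist())
pickle.dump((s,F),open('f0.pkl','wb'))
cv2.imwrite('pics/scene0.png',cv2.resize(F['scene']['img'],(800,600),interpolation=cv2.INTER_CUBIC))
cv2.imwrite('pics/side0.png',cv2.resize(F['side']['img'],(800,600),interpolation=cv2.INTER_CUBIC))
E
```

```text
{'clock': 0.0, 'q': [1.053, 0.435, 0.025, 1.574, -0.012, 1.134, -0.075], 'qvel': [0.001, -0.002, 0.001, 0.0, 0.0, -0.001, -0.001], 'effort': [-0.002, -66.787, 0.984, -31.447, -0.06, 0.043, 0.0], 'tool_pos': [0.252, -0.572, 0.209], 'ee_rot': [[0.915, 0.403, -0.001], [0.403, -0.915, 0.001], [-0.0, -0.002, -1.0]], 'contact_force': [0.534, 0.187, 0.223], 'ft_torque': [-0.016, -0.003, -0.0], 'grip_width': 0.092}
scene 52.60174173144006 288.83920773927315 209.8960915574445
[[-0.357, 0.934, -0.013, 0.183], [0.654, 0.24, -0.717, -0.28], [-0.667, -0.265, -0.697, 1.531], [0.0, 0.0, 0.0, 1.0]]
side 51.433634017047396 265.21422499965996 214.54063959875708
[[-0.997, -0.078, 0.004, 0.507], [-0.042, 0.5, -0.865, 0.081], [0.066, -0.862, -0.502, 1.118], [0.0, 0.0, 0.0, 1.0]]
wrist 65.70646984690485 272.56244941859194 207.91736739926506
[[0.001, -0.967, -0.255, 0.068], [1.0, 0.001, 0.001, 0.0], [-0.001, -0.255, 0.967, -0.174], [0.0, 0.0, 0.0, 1.0]]
```

View pics/scene0.png

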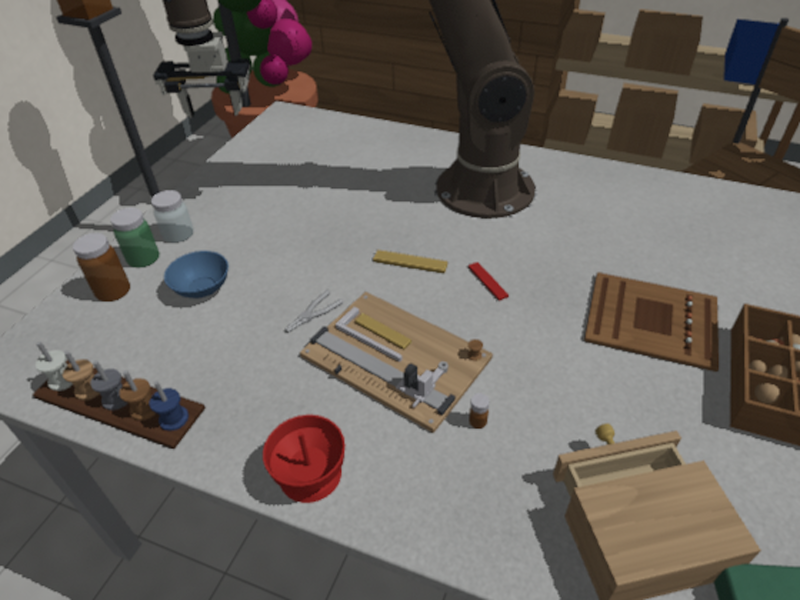

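View pics/side0.png

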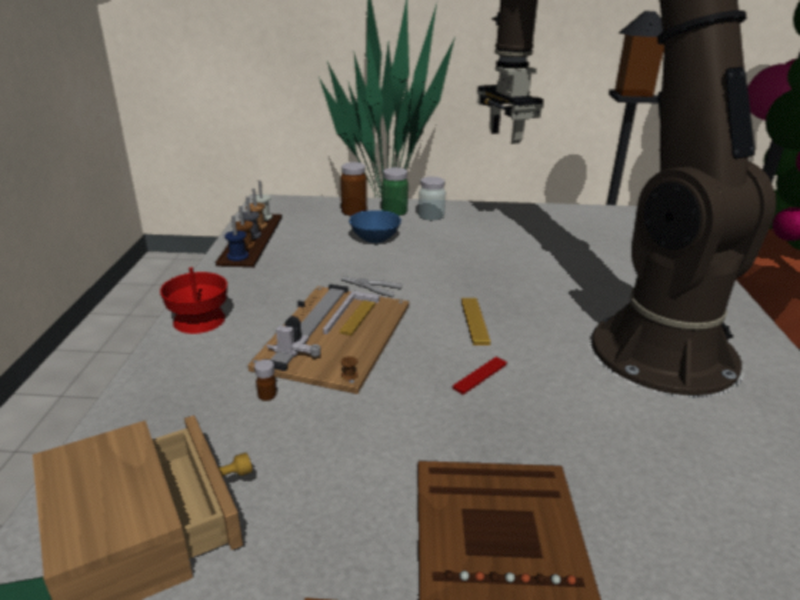

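The scene view shows the board with corners at about (366,294), (491,355), (433,426) and (301,354) in the 800x600 picture. The blank is at (383,331), the leg at (420,380), the spool at (475,348) and the jar at (479,412). The larger brass bar at (410,262) and the red one at (488,281) are decoys.

Run:
```python
from h import *
import pickle
s,F=pickle.load(open('f0.pkl','rb'));fr=F['scene']
P=[onz(fr,u*.7,v*.7,.015) for u,v in((366,294),(491,355),(433,426),(301,354))]
print(np.round(P,3)); L=[np.linalg.norm(P[i]-P[(i+1)%4]) for i in range(4)];print(L)
y=(P[1]-P[0]+P[2]-P[3]);yaw=np.degrees(np.arctan2(-y[0],y[1]));x=P[2]-P[1]+P[3]-P[0];print(yaw,np.degrees(np.arctan2(x[1],x[0])),np.mean(P,0))
print(onz(fr,383*.7,331*.7,.023))
fs=F['side'];P=[onz(fs,u*.7,v*.7,.015) for u,v in((409,300),(357,388),(250,367),(322,287))]
print(np.round(P,3),np.mean(P,0))
R=np.array(s['ee_rot']);print(R)
```

```text
[[ 0.469 -0.118  0.015]
 [ 0.539  0.165  0.015]
 [ 0.722  0.116  0.015]
 [ 0.658 -0.166  0.015]]
[np.float64(0.29156367052895327), np.float64(0.1892026832068241), np.float64(0.28923083139672046), np.float64(0.1949988673110971)]
-13.246801529711302 -14.432024793368234 [ 0.5971239  -0.00070507  0.015     ]
[ 0.55892285 -0.04229999  0.023     ]
[[ 0.458 -0.124  0.015]
 [ 0.531  0.17   0.015]
 [ 0.716  0.127  0.015]
 [ 0.64  -0.164  0.015]] [0.5864316  0.00241812 0.015     ]
[[ 9.15217899e-01  4.02958575e-01 -7.64280140e-04]
 [ 4.02959271e-01 -9.15216901e-01  1.36033123e-03]
 [-1.51324967e-04 -1.55297326e-03 -9.99998783e-01]]
```

```bash
python3 -m crank '{"translation":[[0.081,0.185,0.0125],[0.081,0.185,0.0125],[0.081,0.185,0.0125],[0.081,0.185,0.0125],[0.081,0.185,0.0125],[0.081,0.185,0.0125],[0.081,0.185,0.0125],[0.081,0.185,0.0125],[0.081,0.185,0.0125],[0.081,0.185,0.0125],[0.081,0.185,0.0125],[0.081,0.185,0.0125],[0.081,0.185,0.0125],[0.081,0.185,0.0125],[0.081,0.185,0.0125],[0.081,0.185,0.0125],[0,0,0],[0,0,0]],"twist":[[0,0,-0.0131],[0,0,-0.0131],[0,0,-0.0131],[0,0,-0.0131],[0,0,-0.0131],[0,0,-0.0131],[0,0,-0.0131],[0,0,-0.0131],[0,0,-0.0131],[0,0,-0.0131],[0,0,-0.0131],[0,0,-0.0131],[0,0,-0.0131],[0,0,-0.0131],[0,0,-0.0131],[0,0,-0.0131],[0,0,0],[0,0,0]],"claw":[1,1,1,1,1,1,1,1,1,1,1,1,1,1,1,1,1,1]}' 10
python3 - <<'E'
from h import *
import pickle
s=telemetry.observe();fr=viewer.grab_frame('wrist');pickle.dump((s,fr),open('f1.pkl','wb'))
print(np.round(s['tool_pos'],4),np.round(s['ee_rot'],3).tolist())
cv2.imwrite('pics/w1.png',cv2.resize(fr['img'],(800,600),interpolation=cv2.INTER_CUBIC))
E
```

```text
clock: 1.95
tool_pos: [0.5109, 0.0207, 0.2495]
ee_rot: [[0.971, -0.239, -0.001], [-0.239, -0.971, -0.0], [-0.001, 0.0, -1.0]]
contact_force: [-0.1, -1.0, -0.5]
grip_width: 0.0917
[0.5109 0.0207 0.2495] [[0.971, -0.239, -0.001], [-0.239, -0.971, -0.0], [-0.001, 0.0, -1.0]]
```

View pics/w1.png

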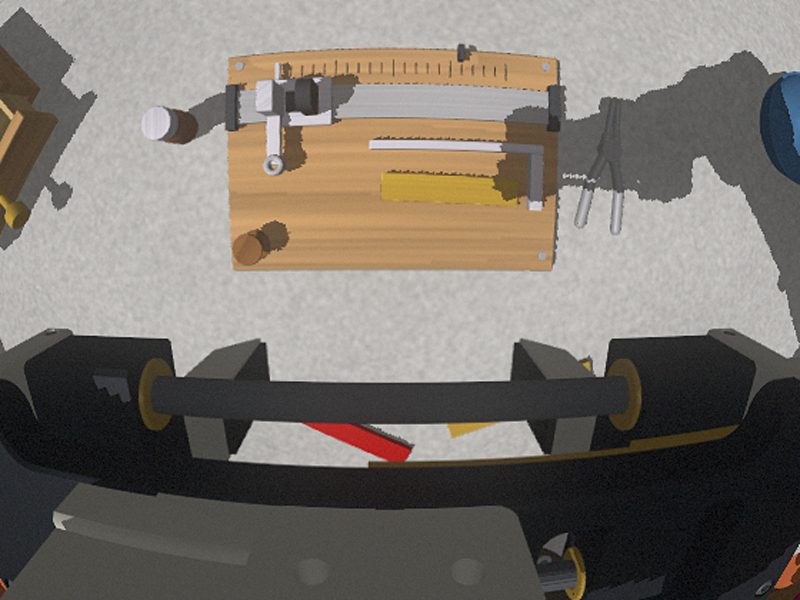

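The wrist view shows the whole jig. Board corners are at (229,58), (559,60), (553,270) and (233,270), with the inner corner at about (529,153). The blank spans (381,172) to (~520,204), the pointer is at (279,66), the mark at (465,52) and the bushing at (274,165).

Run:
```python
from h import *
import pickle
s,fr=pickle.load(open('f1.pkl','rb'));W=lambda u,v,z:wonz(fr,s,u*.7,v*.7,z)
J=np.array([[105,150],[105,-150],[-95,-150],[-95,150]])/1e3
P=np.array([W(*p,.015) for p in((229,58),(559,60),(553,270),(233,270))])[:,:2]
c=P.mean(0);jc=J.mean(0);H=(J-jc).T@(P-c);a=np.arctan2(H[0,1]-H[1,0],H[0,0]+H[1,1])
R=np.array([[np.cos(a),-np.sin(a)],[np.sin(a),np.cos(a)]]);o=c-R@jc
print('yaw',np.degrees(a),'O',o);print('resid',np.round((P-o)@R-J,4).tolist())
np.savez('jig.npz',R=R,o=o)
tj=lambda p:np.round((p[:2]-o)@R*1000,1)
for n,u,v,z in(('bush',274,165,.042),('cornertop',529,153,.027),('pointer',279,65,.026),('mark',464,58,.027),('markfar',464,45,.027),('posttop',265,88,.068),('spool',248,250,.045),('jar',158,124,.062)):
    print(n,tj(W(u,v,z)),np.round(W(u,v,z),4))
im=fr['img'];hsv=cv2.cvtColor(im,cv2.COLOR_BGR2HSV)
m=cv2.inRange(hsv,(20,150,60),(32,255,255));m[:100]=0;m[160:]=0;m[:,:250]=0;m[:,380:]=0
cs,_=cv2.findContours(m,0,2);k=max(cs,key=cv2.contourArea);print(cv2.boundingRect(k),cv2.contourArea(k))
q=np.array([tj(wonz(fr,s,*p[0],.023)) for p in k],np.float32);print('blank jig',cv2.minAreaRect(q))
for v in range(60,70):
  pass
g=cv2.resize(im[15:160,150:400],(800,464),interpolation=cv2.INTER_CUBIC);cv2.imwrite('pics/w1c.png',g)
```

```text
yaw -13.891765343842836 O [ 0.58748479 -0.00320337]
resid [[-0.0012, -0.0004], [-0.0014, -0.0001], [0.0016, 0.0008], [0.0009, -0.0003]]
bush [ 0.1 99.6] [0.6115 0.0935 0.042 ]
cornertop [  12.7 -116.9] [ 0.5718 -0.1197  0.027 ]
pointer [89.6 99.4] [0.6983 0.0718 0.026 ]
mark [ 94.  -59.2] [ 0.6646 -0.0833  0.027 ]
markfar [106.1 -59.4] [ 0.6762 -0.0863  0.027 ]
posttop [ 60.9 100.3] [0.6706 0.0796 0.068 ]
spool [-70.8 124.1] [0.5485 0.1343 0.045 ]
jar [ 41.3 197.1] [0.6749 0.1782 0.062 ]
(267, 121, 95, 24) 1540.0
blank jig ((-21.08678436279297, -48.10871887207031), (118.800537109375, 23.909597396850586), 88.09989929199219)
```

View pics/w1c.png

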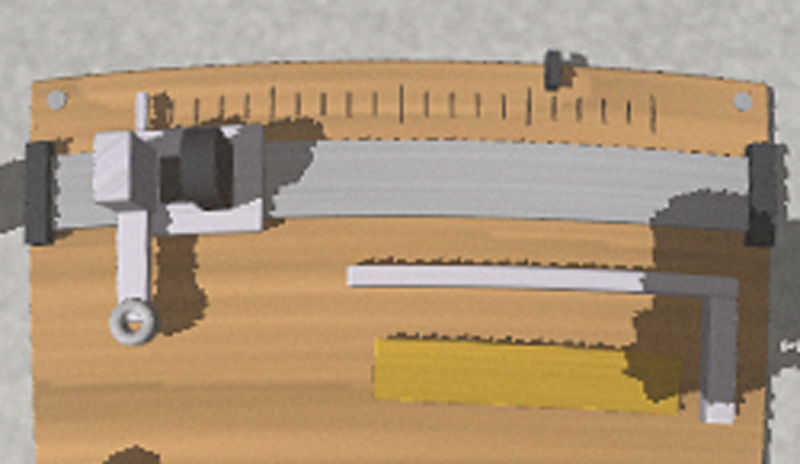

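```bash
python3 -m crank '{"translation":[[0.0032,-0.029,-0.1],[0.0032,-0.029,-0.1],[0.0032,-0.029,-0.1],[0.0032,-0.029,-0.1],[0.0032,-0.029,-0.1],[0.0032,-0.029,-0.1],[0.0032,-0.029,-0.1],[0.0032,-0.029,-0.1],[0.0032,-0.029,-0.1],[0.0032,-0.029,-0.1],[0,0,-0.024],[0,0,-0.024],[0,0,-0.024],[0,0,0],[0,0,0]],"twist":[[0,0,0],[0,0,0],[0,0,0],[0,0,0],[0,0,0],[0,0,0],[0,0,0],[0,0,0],[0,0,0],[0,0,0],[0,0,0],[0,0,0],[0,0,0],[0,0,0],[0,0,0]],"claw":[0.54,0.54,0.54,0.54,0.54,0.54,0.54,0.54,0.54,0.54,0.54,0.54,0.54,0.54,0.54]}' 10
cat >> h.py <<'E'
z_=np.load('jig.npz');R2=z_['R'];o2=z_['o']
def tj(p):return np.round((np.array(p)[:2]-o2)@R2*1000,1)
def st():
    s=telemetry.observe();print('clock',round(s['clock'],2),'jig',tj(s['tool_pos']),'z',round(s['tool_pos'][2],4),'F jig',np.round(np.array(s['contact_force'])[:2]@R2,2),'Fz',round(s['contact_force'][2],2),'grip',round(s['grip_width'],4));return s
E
python3 -c "
from h import *
s=st();print(np.degrees(np.arctan2(s['ee_rot'][1][0],s['ee_rot'][0][0])))"
```

```text
clock: 3.5
tool_pos: [0.5178, -0.0378, 0.036]
ee_rot: [[0.971, -0.241, 0.001], [-0.241, -0.971, -0.0], [0.001, -0.0, -1.0]]
contact_force: [-0.5, 0.4, 0.1]
grip_width: 0.0497
clock 3.5 jig [-59.3 -50.3] z 0.036 F jig [-0.57  0.27] Fz 0.1 grip 0.0497
-13.949946769935739
```

```bash
python3 -m crank '{"translation":[[0,0,-0.007],[0.0194,-0.0048,0],[0.0194,-0.0048,0],[0.0194,-0.0048,0],[0.0194,-0.0048,0],[0.0194,-0.0048,0],[0.0194,-0.0048,0],[0.0194,-0.0048,0],[0.0194,-0.0048,0],[0.0097,-0.0024,0],[0,0,0]],"twist":[[0,0,0],[0,0,0],[0,0,0],[0,0,0],[0,0,0],[0,0,0],[0,0,0],[0,0,0],[0,0,0],[0,0,0],[0,0,0]],"claw":[0.54,0.54,0.54,0.54,0.54,0.54,0.54,0.54,0.54,0.54,0.54]}'
python3 -c "
from h import *
st()"
python3 -m crank '{"translation":[[0.0049,-0.0012,0],[0.0049,-0.0012,0],[0.0049,-0.0012,0],[0,0,0]],"twist":[[0,0,0],[0,0,0],[0,0,0],[0,0,0]],"claw":[0.54,0.54,0.54,0.54]}'
python3 -c "
from h import *
st()"
```

```text
clock: 4.6
tool_pos: [0.5507, -0.0463, 0.034]
ee_rot: [[0.97, -0.241, 0.0], [-0.241, -0.97, -0.0], [0.0, 0.0, -1.0]]
contact_force: [-0.9, 0.8, 0.3]
grip_width: 0.0498
clock 4.6 jig [-25.3 -50.6] z 0.034 F jig [-1.02  0.55] Fz 0.28 grip 0.0498
clock: 5.0
tool_pos: [0.5535, -0.0469, 0.0341]
ee_rot: [[0.97, -0.241, 0.0], [-0.241, -0.97, -0.0], [0.0, 0.0, -1.0]]
contact_force: [-0.1, 0.2, 0.6]
grip_width: 0.0496
clock 5.0 jig [-22.5 -50.6] z 0.0341 F jig [-0.17  0.18] Fz 0.64 grip 0.0496
```

```bash
python3 -m crank '{"translation":[[0.0049,-0.0012,0],[0.0049,-0.0012,0],[0,0,0]],"twist":[[0,0,0],[0,0,0],[0,0,0]],"claw":[0.54,0.54,0.54]}' >/dev/null
python3 -c "
from h import *
st()"
python3 -m crank '{"translation":[[0.0049,-0.0012,0],[0.0049,-0.0012,0],[0,0,0]],"twist":[[0,0,0],[0,0,0],[0,0,0]],"claw":[0.54,0.54,0.54]}' >/dev/null
python3 - <<'E'
from h import *
import pickle
s=st();fr=viewer.grab_frame('wrist');pickle.dump((s,fr),open('f2.pkl','wb'))
cv2.imwrite('pics/w2.png',cv2.resize(fr['img'],(800,600),interpolation=cv2.INTER_CUBIC))
E
```

```text
clock 5.3 jig [-20.4 -50.6] z 0.0341 F jig [-1.22  0.55] Fz -0.48 grip 0.0496
clock 5.6 jig [-18.4 -50.6] z 0.034 F jig [0.54 0.52] Fz -0.6 grip 0.0497
```

View pics/w2.png

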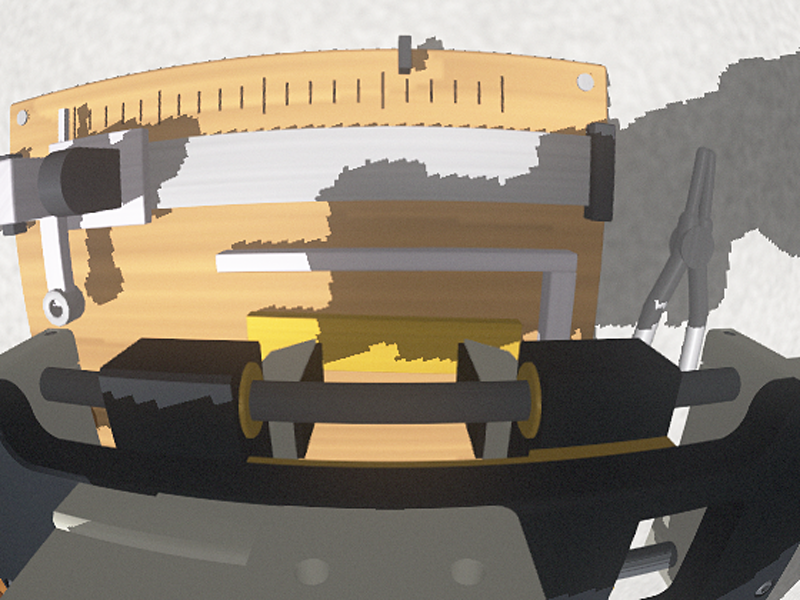

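The blank now spans columns 247–522 and rows 318–373, parallel to the fence at rows 252–271 with a clear gap still left. The fingers touch it.

Run:
```python
from h import *
import pickle
s,fr=pickle.load(open('f2.pkl','rb'));W=lambda u,v,z:tj(wonz(fr,s,u*.7,v*.7,z))
for n,u,v,z in(('bl tl',248,317,.023),('bl bl',248,335,.023),('bl tr',521,321,.023),('bl near',390,374,.023),('fence nearbot',400,271,.027),('fence l',218,271,.027),('stop',543,330,.027),('mark near l',399,73,.027),('mark near r',410,73,.027),('scale hole',586,82,.015)):print(n,W(u,v,z))
```

```text
bl tl [-8.1  9.6]
bl bl [-16.3  10.4]
bl tr [  -9.9 -108. ]
bl near [-33.9 -51.6]
fence nearbot [ 12.6 -55.6]
fence l [13.1 20.1]
stop [ -12.8 -117.1]
mark near l [ 91.1 -55.1]
mark near r [ 91.1 -59.4]
scale hole [  95.6 -137.2]
```

Run:
```python
from h import *
import pickle
s,fr=pickle.load(open('f2.pkl','rb'))
T=np.array(fr['tool_from_camera']);f=210/np.tan(np.radians(fr['fov_y'])/2)
def pw(p):
    c=T[:3,:3].T@(np.array(p)-T[:3,3]);th=np.arctan2(np.hypot(*c[:2]),c[2]);a=c[:2]/np.hypot(*c[:2])
    return np.round((np.array([fr['cx'],fr['cy']])+f*th*a)/.7,0)
for y in(-.025,.025):
  for x in(-.0095,.0095):
    for z in(.017,.0,-.02):print(x,y,z,pw((x,y,z)))
print(st()['contact_force'])
im=fr['img'][200:340,150:400];cv2.imwrite('pics/w2c.png',cv2.resize(im,(800,448),interpolation=cv2.INTER_CUBIC))
fr=viewer.grab_frame('side');u,v=proj(fr,np.array([*s['tool_pos'][:2],.02]));u,v=int(u),int(v);print(u,v)
c=fr['img'][max(v-70,0):v+35,u-70:u+70];cv2.imwrite('pics/s2c.png',cv2.resize(c,(800,600),interpolation=cv2.INTER_CUBIC))
```

```text
-0.0095 -0.025 0.017 [332. 356.]
-0.0095 -0.025 0.0 [327. 371.]
-0.0095 -0.025 -0.02 [320. 393.]
0.0095 -0.025 0.017 [330. 315.]
0.0095 -0.025 0.0 [325. 328.]
0.0095 -0.025 -0.02 [317. 345.]
-0.0095 0.025 0.017 [444. 356.]
-0.0095 0.025 0.0 [448. 371.]
-0.0095 0.025 -0.02 [455. 393.]
0.0095 0.025 0.017 [445. 315.]
0.0095 0.025 0.0 [450. 328.]
0.0095 0.025 -0.02 [457. 345.]
clock 5.65 jig [-18.5 -50.6] z 0.034 F jig [0.05 0.07] Fz 0.09 grip 0.0495
[0.06012136 0.05318854 0.0888909 ]
248 220
```

View pics/s2c.png

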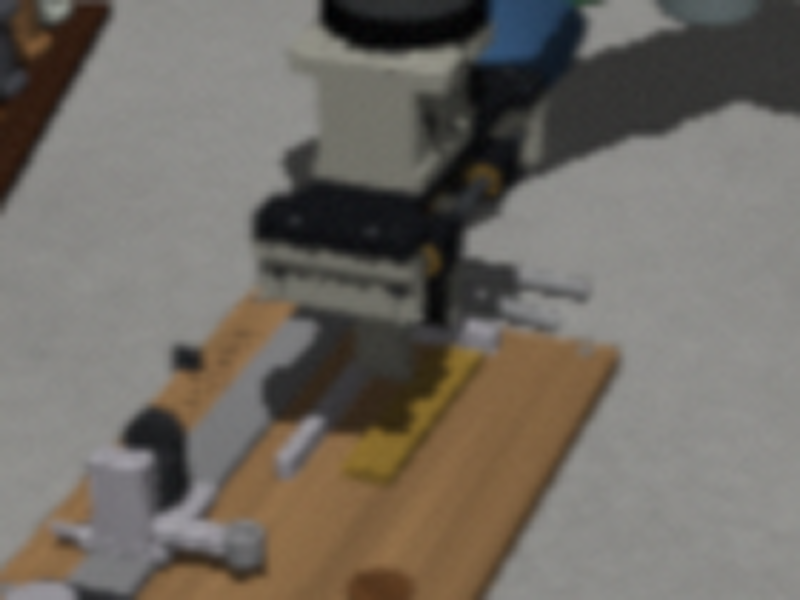

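Run:
```python
from h import *
fr=viewer.grab_frame('side');fs=viewer.grab_frame('scene')
for z in(.017,.03,.044):
  for x in(-9,-28):
    p=np.array([*(o2+R2@np.array([x,-16])/1000),z]);a=proj(fr,p);b=proj(fs,p)
    print(z,x,'side crop',np.round([(a[0]-178)/.175,(a[1]-150)/.175]),'scene',np.round(b,1))
c=fs['img'][195:285,235:355];cv2.imwrite('pics/sc2.png',cv2.resize(c,(800,600),interpolation=cv2.INTER_CUBIC))
```

```text
0.017 -9 side crop [360. 442.] scene [274.7 239.8]
0.017 -28 side crop [398. 449.] scene [278.9 235.4]
0.03 -9 side crop [359. 418.] scene [274.5 236.5]
0.03 -28 side crop [398. 425.] scene [278.7 232.2]
0.044 -9 side crop [359. 392.] scene [274.3 232.9]
0.044 -28 side crop [397. 399.] scene [278.5 228.6]
```

View pics/sc2.png

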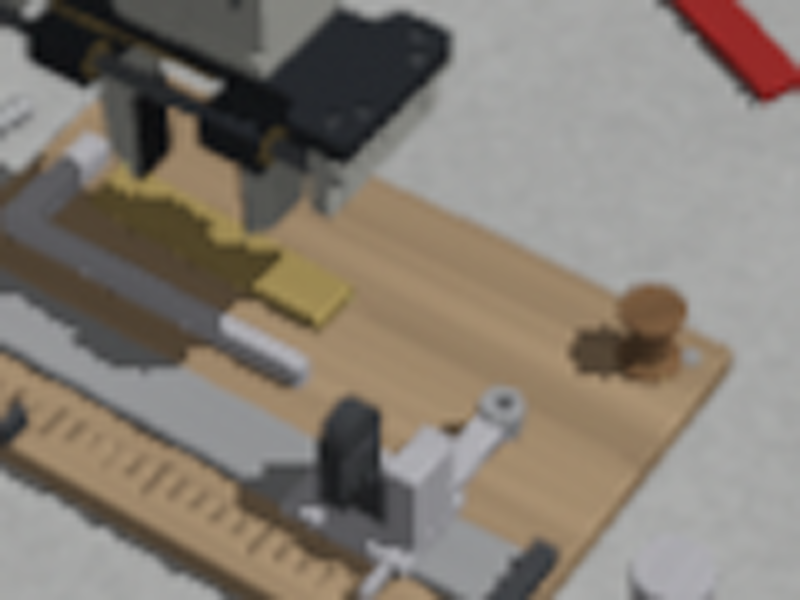

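The fixed cameras and the wrist view agree. The fingertips hang about 30 mm higher than the "17 mm ahead" figure says: they are at z ≈ 0.05 above the blank, so the blank hasn't been touched. I'll back off and find the true tip height by lowering gently onto the board.

```bash
python3 -m crank '{"translation":[[-0.0504,0.0125,0],[-0.0504,0.0125,0],[-0.0504,0.0125,0],[-0.0504,0.0125,0],[0,0,-0.03],[0,0,-0.03],[0,0,-0.03],[0,0,0]],"twist":[[0,0,0],[0,0,0],[0,0,0],[0,0,0],[0,0,0],[0,0,0],[0,0,0],[0,0,0]],"claw":[0.54,0.54,0.54,0.54,0.54,0.54,0.54,0.54]}'>/dev/null
python3 -c "
from h import *
st()"
for i in 1 ; do python3 -m crank '{"translation":[[0,0,-0.01],[0,0,-0.01],[0,0,0]],"twist":[[0,0,0],[0,0,0],[0,0,0]],"claw":[0.54,0.54,0.54]}' | grep -E "contact|tool_pos"; done
python3 - <<'E'
from h import *
import pickle
s=st();fr=viewer.grab_frame('scene')
c=fr['img'][195:285,235:355];a=cv2.resize(c,(400,300),interpolation=cv2.INTER_CUBIC)
fr=viewer.grab_frame('side');c=fr['img'][150:255,178:318];b=cv2.resize(c,(400,300),interpolation=cv2.INTER_CUBIC)
cv2.imwrite('pics/d3.png',np.hstack([a,b]))
E
```

```text
clock 6.6 jig [-60.4 -50.7] z 0.0149 F jig [-0.92 -0.51] Fz -0.44 grip 0.0497
tool_pos: [0.517, -0.0379, 0.0118]
contact_force: [0.4, 0.6, 0.1]
clock 6.9 jig [-60.1 -50.6] z 0.0118 F jig [0.24 0.67] Fz 0.07 grip 0.0496
```

View pics/d3.png

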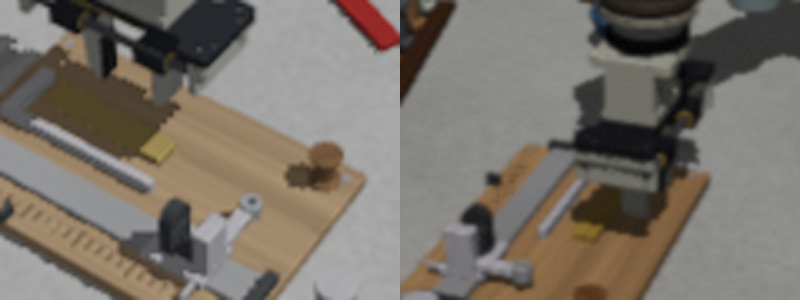

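```bash
for i in 1; do python3 -m crank '{"translation":[[0,0,-0.01],[0,0,-0.01],[0,0,-0.005],[0,0,0]],"twist":[[0,0,0],[0,0,0],[0,0,0],[0,0,0]],"claw":[0.54,0.54,0.54,0.54]}' | grep -E "contact|tool_pos"; python3 -m crank '{"translation":[[0,0,-0.005],[0,0,-0.005],[0,0,0]],"twist":[[0,0,0],[0,0,0],[0,0,0]],"claw":[0.54,0.54,0.54]}' | grep -E "contact|tool_pos"; python3 -m crank '{"translation":[[0,0,-0.005],[0,0,-0.005],[0,0,0]],"twist":[[0,0,0],[0,0,0],[0,0,0]],"claw":[0.54,0.54,0.54]}' | grep -E "contact|tool_pos"; done
```

```text
tool_pos: [0.5168, -0.0379, 0.0068]
contact_force: [0.3, 0.2, 0.1]
tool_pos: [0.5169, -0.0378, 0.0049]
contact_force: [-0.3, 0.1, 0.4]
tool_pos: [0.5169, -0.0379, 0.0029]
contact_force: [-0.2, 0.2, 0.5]
```

```bash
python3 -m crank '{"translation":[[0,0,-0.005],[0,0,-0.005],[0,0,0]],"twist":[[0,0,0],[0,0,0],[0,0,0]],"claw":[0.54,0.54,0.54]}' | grep -E "contact|tool_pos"; python3 -m crank '{"translation":[[0,0,-0.005],[0,0,0]],"twist":[[0,0,0],[0,0,0]],"claw":[0.54,0.54]}' | grep -E "contact|tool_pos"; python3 -m crank '{"translation":[[0,0,-0.005],[0,0,0]],"twist":[[0,0,0],[0,0,0]],"claw":[0.54,0.54]}' | grep -E "contact|tool_pos"
```

```text
tool_pos: [0.5169, -0.0379, 0.0009]
contact_force: [-1.2, -1.0, -0.2]
tool_pos: [0.5169, -0.0379, -0.0]
contact_force: [-0.4, -0.3, 0.3]
tool_pos: [0.5169, -0.0379, -0.0011]
contact_force: [-0.3, -0.6, 0.3]
```

```bash
for k in 1; do python3 -m crank '{"translation":[[0,0,-0.005],[0,0,0]],"twist":[[0,0,0],[0,0,0]],"claw":[0.54,0.54]}' | grep -E "contact|tool_pos"; python3 -m crank '{"translation":[[0,0,-0.005],[0,0,0]],"twist":[[0,0,0],[0,0,0]],"claw":[0.54,0.54]}' | grep -E "contact|tool_pos"; python3 -m crank '{"translation":[[0,0,-0.005],[0,0,0]],"twist":[[0,0,0],[0,0,0]],"claw":[0.54,0.54]}' | grep -E "contact|tool_pos";  done
python3 - <<'E'
from h import *
import pickle
s=st();fr=viewer.grab_frame('wrist');pickle.dump((s,fr),open('f3.pkl','wb'))
fs=viewer.grab_frame('side')
a=cv2.resize(fs['img'][150:255,178:318],(400,300),interpolation=cv2.INTER_CUBIC)
b=cv2.resize(fr['img'][180:285,160:300],(400,300),interpolation=cv2.INTER_CUBIC)
cv2.imwrite('pics/d4.png',np.hstack([a,b]))
E
```

```text
tool_pos: [0.517, -0.0379, -0.0016]
contact_force: [-1.8, -0.6, 6.7]
tool_pos: [0.5171, -0.0378, -0.0017]
contact_force: [-5.2, 0.6, 20.4]
tool_pos: [0.5171, -0.0379, -0.0018]
contact_force: [-9.6, 1.0, 34.6]
clock 9.3 jig [-60.  -50.6] z -0.0018 F jig [-9.59 -1.37] Fz 34.59 grip 0.0493
```

```bash
python3 -m crank '{"translation":[[0,0,0.015],[0,0,0.011],[0,0,0]],"twist":[[0,0,0],[0,0,0],[0,0,0]],"claw":[0.54,0.54,0.54]}' | grep -E "contact|tool_pos";  python3 -m crank '{"translation":[[0.0194,-0.0048,0],[0.0194,-0.0048,0],[0.0194,-0.0048,0],[0.0194,-0.0048,0],[0.0194,-0.0048,0],[0.0194,-0.0048,0],[0.0194,-0.0048,0],[0.0194,-0.0048,0],[0.0097,-0.0024,0],[0,0,0]],"twist":[[0,0,0],[0,0,0],[0,0,0],[0,0,0],[0,0,0],[0,0,0],[0,0,0],[0,0,0],[0,0,0],[0,0,0]],"claw":[0.54,0.54,0.54,0.54,0.54,0.54,0.54,0.54,0.54,0.54]}' >/dev/null
python3 -c "
from h import *
st()"
python3 -m crank '{"translation":[[0.0049,-0.0012,0],[0,0,0]],"twist":[[0,0,0],[0,0,0]],"claw":[0.54,0.54]}'>/dev/null
python3 -c "
from h import *
st()"
python3 -m crank '{"translation":[[0.0049,-0.0012,0],[0,0,0]],"twist":[[0,0,0],[0,0,0]],"claw":[0.54,0.54]}'>/dev/null
python3 -c "
from h import *
st()"
```

```text
tool_pos: [0.5172, -0.0379, 0.0014]
contact_force: [-0.6, 1.3, 0.4]
clock 10.7 jig [-25.7 -50.5] z 0.0013 F jig [0.29 0.46] Fz -0.39 grip 0.0493
clock 10.9 jig [-25.1 -50.5] z 0.0013 F jig [-0.1   0.69] Fz 0.35 grip 0.0494
clock 11.1 jig [-24.4 -50.6] z 0.0012 F jig [-2.32  0.85] Fz 1.4 grip 0.0496
```

```bash
for k in 1; do
python3 -m crank '{"translation":[[0.0049,-0.0012,0],[0,0,0]],"twist":[[0,0,0],[0,0,0]],"claw":[0.54,0.54]}'>/dev/null
python3 -c "
from h import *
st()"
python3 -m crank '{"translation":[[0.0049,-0.0012,0],[0,0,0]],"twist":[[0,0,0],[0,0,0]],"claw":[0.54,0.54]}'>/dev/null
python3 -c "
from h import *
st()"
python3 -m crank '{"translation":[[0.0049,-0.0012,0],[0,0,0]],"twist":[[0,0,0],[0,0,0]],"claw":[0.54,0.54]}'>/dev/null
python3 -c "
from h import *
st()"
done
```

```text
clock 11.3 jig [-23.1 -50.5] z 0.0013 F jig [-1.43  0.16] Fz 0.69 grip 0.0501
clock 11.5 jig [-22.  -50.6] z 0.0013 F jig [-1.41 -0.14] Fz 1.18 grip 0.0496
clock 11.7 jig [-21.9 -50.6] z 0.0011 F jig [-4.13 -0.54] Fz 3.36 grip 0.0496
```

```bash
python3 -m crank '{"translation":[[-0.0365,0.009,0],[-0.0365,0.009,0],[0,0,0.075],[0,0,0.075],[0.0558,0.084,0],[0.0558,0.084,0],[0.0558,0.084,0],[0.0558,0.084,0],[0.0558,0.084,0],[0,0,0],[0,0,-0.05],[0,0,-0.05],[0,0,-0.05],[0,0,0]],"twist":[[0,0,0],[0,0,0],[0,0,0],[0,0,0],[0,0,0],[0,0,0],[0,0,0],[0,0,0],[0,0,0],[0,0,0],[0,0,0],[0,0,0],[0,0,0],[0,0,0]],"claw":[0.54,0.54,0.54,0.54,0.3,0.1,0,0,0,0,0,0,0,0]}' >/dev/null
python3 -c "
from h import *
st()"
```

```text
clock 13.1 jig [-3.1 43.1] z -0.0006 F jig [ 0.11 -0.25] Fz -0.05 grip 0.0004
```

```bash
python3 -m crank '{"translation":[[0,0,0.006],[-0.0048,-0.0194,0],[-0.0048,-0.0194,0],[-0.0048,-0.0194,0],[-0.0048,-0.0194,0],[-0.0048,-0.0194,0],[0,0,0]],"twist":[[0,0,0],[0,0,0],[0,0,0],[0,0,0],[0,0,0],[0,0,0],[0,0,0]],"claw":[0,0,0,0,0,0,0]}' >/dev/null
python3 -c "
from h import *
st()"
python3 -m crank '{"translation":[[-0.0012,-0.0049,0],[-0.0012,-0.0049,0],[0,0,0]],"twist":[[0,0,0],[0,0,0],[0,0,0]],"claw":[0,0,0]}' >/dev/null
python3 -c "
from h import *
st()"
python3 -m crank '{"translation":[[-0.0012,-0.0049,0],[0,0,0]],"twist":[[0,0,0],[0,0,0]],"claw":[0,0]}' >/dev/null
python3 -c "
from h import *
st()"
python3 -m crank '{"translation":[[-0.0012,-0.0049,0],[0,0,0]],"twist":[[0,0,0],[0,0,0]],"claw":[0,0]}' >/dev/null
python3 -c "
from h import *
st()"
```

```text
clock 13.8 jig [-2.1 23.3] z 0.0024 F jig [ 0.61 -0.38] Fz 0.31 grip 0.0005
clock 14.1 jig [-2.1 22.4] z 0.0024 F jig [-0.06 -0.42] Fz -0.57 grip 0.0008
clock 14.3 jig [-2.2 21.3] z 0.0024 F jig [-0.1   0.01] Fz 0.1 grip 0.0005
clock 14.5 jig [-2.1 20.2] z 0.0024 F jig [0.5  0.51] Fz -0.37 grip 0.0007
```

```bash
for k in 1; do python3 -m crank '{"translation":[[-0.0012,-0.0049,-0.004],[0,0,0]],"twist":[[0,0,0],[0,0,0]],"claw":[0,0]}' >/dev/null
python3 -c "
from h import *
st()"
python3 -m crank '{"translation":[[-0.0012,-0.0049,0],[0,0,0]],"twist":[[0,0,0],[0,0,0]],"claw":[0,0]}' >/dev/null
python3 -c "
from h import *
st()"
python3 -m crank '{"translation":[[-0.0012,-0.0049,0],[0,0,0]],"twist":[[0,0,0],[0,0,0]],"claw":[0,0]}' >/dev/null
python3 -c "
from h import *
st()"; done
```

```text
clock 14.7 jig [-2.  20.1] z 0.0021 F jig [-0.87  1.98] Fz 5.01 grip 0.0005
clock 14.9 jig [-2.  19.8] z 0.0021 F jig [-1.68  4.82] Fz 5.04 grip 0.0006
clock 15.1 jig [-2.  18.9] z 0.0021 F jig [-1.41  5.39] Fz 4.97 grip 0.0002
```

Run:
```python
from h import *
import pickle
s=st();fr=viewer.grab_frame('wrist');pickle.dump((s,fr),open('f4.pkl','wb'))
fs=viewer.grab_frame('side');fc=viewer.grab_frame('scene')
cu=lambda im,v,u:cv2.resize(im[v:v+90,u:u+120],(400,300),interpolation=cv2.INTER_CUBIC)
t=np.hstack([cu(fc['img'],190,235),cu(fs['img'],165,170)])
b=np.hstack([cv2.resize(fr['img'],(400,300),interpolation=cv2.INTER_AREA),cv2.resize(fr['img'][180:285,200:340],(400,300),interpolation=cv2.INTER_CUBIC)])
cv2.imwrite('pics/d5.png',np.vstack([t,b]))
```

```text
clock 15.1 jig [-2.  18.9] z 0.0021 F jig [-1.41  5.39] Fz 4.97 grip 0.0002
```

View pics/d5.png

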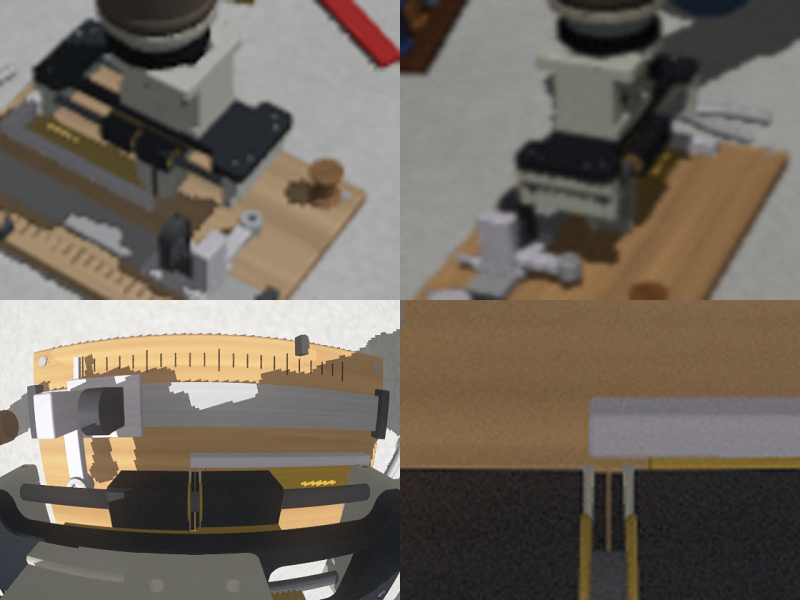

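Run:
```python
from h import *
fr=viewer.grab_frame('side')
n=R2[:,1]
for u,v in((208.4,229.5),(240.5,233.4)):
  for Y in(114,105):
    o,d=ray(fr,u,v);k=(Y/1000-(o[:2]-o2)@n)/(d[:2]@n);p=o+k*d;print(Y,tj(p),'z',round(p[2],4))
fs=viewer.grab_frame('scene')
o,d=ray(fs,304.6,251.5);k=(.114-(o[:2]-o2)@n)/(d[:2]@n);p=o+k*d;print(tj(p),p[2])
print(telemetry.observe()['q'])
```

```text
114 [ 21.8 114. ] z 0.0812
105 [ 26.3 105. ] z 0.0749
114 [-59.7 114. ] z 0.0869
105 [-56.1 105. ] z 0.0807
[ 44.9 114. ] 0.10747488127920013
[ 0.0170384   0.62927986 -0.19088213  1.84547235  0.17605081  0.68186134
 -2.08851637]
```

```bash
python3 -m crank '{"translation":[[0,0,0.06],[0.024,0.097,0],[0.024,0.097,0],[0,0,-0.03],[0,0,-0.025],[0,0,0],[0,0,0]],"twist":[[0,0,0],[0,0,0],[0,0,0],[0,0,0],[0,0,0],[0,0,0],[0,0,0]],"claw":[0,0,0,0,0,0,0]}' >/dev/null
python3 - <<'E'
from h import *
import pickle
s=st();fr=viewer.grab_frame('wrist');pickle.dump((s,fr),open('f5.pkl','wb'))
hsv=cv2.cvtColor(fr['img'],cv2.COLOR_BGR2HSV);m=cv2.inRange(hsv,(20,130,40),(32,255,255))
cs,_=cv2.findContours(m,0,2)
for c in cs:
  if cv2.contourArea(c)>60:
    q=np.array([tj(wonz(fr,s,*p[0],.023)) for p in c],np.float32);print(cv2.boundingRect(c),cv2.contourArea(c),q.min(0),q.max(0),cv2.minAreaRect(q))
E
python3 -m crank '{"translation":[[0,0,-0.005],[0,0,-0.005],[0,0,0]],"twist":[[0,0,0],[0,0,0],[0,0,0]],"claw":[0,0,0]}' >/dev/null
python3 -c "
from h import *
st()"
```

```text
clock 16.05 jig [-2.2 55.7] z 0.0023 F jig [ 0.55 -0.39] Fz -0.13 grip 0.0003
(150, 318, 63, 8) 102.5 [-44.4  89.7] [-41.6 128.1] ((-43.0, 108.9000015258789), (2.8000030517578125, 38.40000915527344), -0.0)
(214, 314, 179, 13) 925.0 [-45. -16.] [-38.4  88.7] ((-41.64944076538086, 36.34245681762695), (104.70042419433594, 6.552434921264648), 89.83393096923828)
(279, 255, 5, 55) 126.5 [-32.3  49.4] [ 0.4 51.7] ((-15.948497772216797, 50.51298141479492), (32.70378112792969, 2.173373222351074), 0.3626280128955841)
(263, 255, 4, 55) 125.0 [-32.3  58.3] [ 0.4 60.3] ((-15.950090408325195, 59.243228912353516), (1.7069545984268188, 32.70889663696289), 89.2607421875)
(355, 230, 142, 35) 3129.5 [ -6.8 -78.7] [11.6 12.7] ((2.395113945007324, -32.987361907958984), (91.39840698242188, 18.338171005249023), 89.91487121582031)
clock 16.4 jig [-2.1 57.1] z 0.0006 F jig [0.63 0.41] Fz 0.13 grip 0.0009
```

```bash
python3 -m crank '{"translation":[[0,0,-0.01],[0,0,-0.005],[0,0,0]],"twist":[[0,0,0],[0,0,0],[0,0,0]],"claw":[0,0,0]}'|grep -E "tool_pos|contact"
python3 -m crank '{"translation":[[0,0,-0.005],[0,0,0]],"twist":[[0,0,0],[0,0,0]],"claw":[0,0]}'|grep -E "tool_pos|contact"
python3 -m crank '{"translation":[[0,0,-0.005],[0,0,0]],"twist":[[0,0,0],[0,0,0]],"claw":[0,0]}'|grep -E "tool_pos|contact"
python3 -m crank '{"translation":[[0,0,-0.005],[0,0,0]],"twist":[[0,0,0],[0,0,0]],"claw":[0,0]}'|grep -E "tool_pos|contact"
```

```text
tool_pos: [0.5994, 0.0529, -0.0016]
contact_force: [-3.2, -0.2, 11.0]
tool_pos: [0.5994, 0.0529, -0.0017]
contact_force: [-6.4, -1.2, 21.0]
tool_pos: [0.5995, 0.0529, -0.0017]
contact_force: [-10.1, -1.7, 31.0]
tool_pos: [0.5995, 0.0529, -0.0018]
contact_force: [-13.2, -1.8, 41.9]
```

```bash
python3 -m crank '{"translation":[[0,0,0.023],[0,0,0],[-0.0096,-0.0388,0],[-0.0096,-0.0388,0],[-0.0096,-0.0388,0],[-0.0096,-0.0388,0],[-0.0048,-0.0194,0],[0,0,0]],"twist":[[0,0,0],[0,0,0],[0,0,0],[0,0,0],[0,0,0],[0,0,0],[0,0,0],[0,0,0]],"claw":[0,0,0,0,0,0,0,0]}'|grep -E "tool_pos|contact"
python3 -c "
from h import *
st()"
python3 -m crank '{"translation":[[-0.0012,-0.0049,0],[-0.0012,-0.0049,0],[-0.0012,-0.0049,0],[0,0,0]],"twist":[[0,0,0],[0,0,0],[0,0,0],[0,0,0]],"claw":[0,0,0,0]}'|grep -E "tool_pos|contact"
python3 -m crank '{"translation":[[-0.0012,-0.0049,0],[-0.0012,-0.0049,0],[-0.0012,-0.0049,0],[0,0,0]],"twist":[[0,0,0],[0,0,0],[0,0,0],[0,0,0]],"claw":[0,0,0,0]}'|grep -E "tool_pos|contact"
python3 -c "
from h import *
st()"
```

```text
tool_pos: [0.5904, 0.0169, -0.0008]
contact_force: [0.1, 0.3, -0.1]
clock 18.1 jig [-2.  20.3] z -0.0008 F jig [0.   0.28] Fz -0.12 grip 0.0005
tool_pos: [0.5899, 0.0154, -0.0007]
contact_force: [-0.5, -0.4, 1.3]
tool_pos: [0.5891, 0.012, -0.0007]
contact_force: [-0.5, 0.4, -0.4]
clock 18.9 jig [-2.1 15.1] z -0.0007 F jig [-0.61  0.23] Fz -0.42 grip 0.0005
```

```bash
python3 -m crank '{"translation":[[-0.0012,-0.0049,0],[-0.0012,-0.0049,0],[-0.0012,-0.0049,0],[-0.0012,-0.0049,0],[-0.0012,-0.0049,0],[-0.0012,-0.0049,0],[0,0,0]],"twist":[[0,0,0],[0,0,0],[0,0,0],[0,0,0],[0,0,0],[0,0,0],[0,0,0]],"claw":[0,0,0,0,0,0,0]}'>/dev/null
python3 -c "
from h import *
st()"
python3 -m crank '{"translation":[[-0.0012,-0.0049,0],[0,0,0]],"twist":[[0,0,0],[0,0,0]],"claw":[0,0]}'>/dev/null
python3 -c "
from h import *
st()"
python3 -m crank '{"translation":[[-0.0012,-0.0049,0],[0,0,0]],"twist":[[0,0,0],[0,0,0]],"claw":[0,0]}'>/dev/null
python3 - <<'E'
from h import *
import pickle
s=st();fr=viewer.grab_frame('wrist');pickle.dump((s,fr),open('f6.pkl','wb'))
im=cv2.resize(fr['img'][150:290,170:450],(800,400),interpolation=cv2.INTER_CUBIC);cv2.imwrite('pics/w6.png',im)
E
```

```text
clock 19.6 jig [-1.9 12.1] z -0.0003 F jig [-0.18  9.04] Fz 1.42 grip 0.0001
clock 19.8 jig [-1.9 11.8] z -0.0002 F jig [-0.62 10.17] Fz 1.33 grip 0.0007
clock 20.0 jig [-1.8 11.6] z -0.0001 F jig [-1.81 11.97] Fz 1.04 grip 0.0006
```

```bash
python3 -m crank '{"translation":[[0.0096,0.0388,0],[0.024,0.097,0.03],[0.024,0.097,0.03],[0,0,0],[0,0,0]],"twist":[[0,0,0],[0,0,0],[0,0,0],[0,0,0],[0,0,0]],"claw":[0,0,0,0,0]}' >/dev/null
python3 - <<'E'
from h import *
import pickle
s=st();fr=viewer.grab_frame('wrist');pickle.dump((s,fr),open('f7.pkl','wb'))
hsv=cv2.cvtColor(fr['img'],cv2.COLOR_BGR2HSV);m=cv2.inRange(hsv,(20,130,40),(32,255,255));m[310:]=0;m[:,:300]=0
cs,_=cv2.findContours(m,0,2);c=max(cs,key=cv2.contourArea)
q=np.array([tj(wonz(fr,s,*p[0],.023)) for p in c],np.float32);print(cv2.boundingRect(c),cv2.contourArea(c),q.min(0),q.max(0))
for y0 in range(-70,1,10):
  k=q[abs(q[:,1]-y0)<3]
  if len(k):print(y0,'far edge',k[:,0].max(),end=' ')
im=cv2.resize(fr['img'][170:290,260:500],(800,400),interpolation=cv2.INTER_CUBIC);cv2.imwrite('pics/w7.png',im)
E
```

```text
clock 20.55 jig [-2.2 54.6] z 0.0111 F jig [-0.05  0.5 ] Fz -0.42 grip 0.0004
(365, 225, 163, 40) 3862.5 [ -10.8 -117.1] [11.6  3.7]
-70 far edge -10.0 -60 far edge -10.1 -50 far edge -10.1 -40 far edge -10.2 -30 far edge -9.8 -20 far edge 11.5 -10 far edge -1.4 0 far edge 6.6
```

View pics/w7.png

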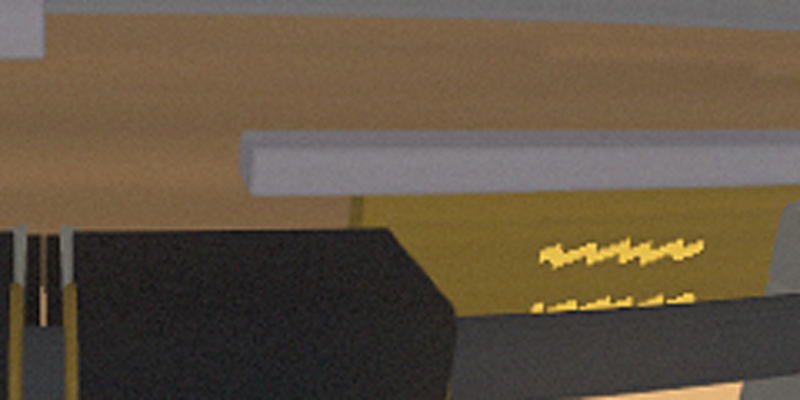

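```bash
python3 -m crank '{"translation":[[0,0,0.1],[-0.074,-0.0998,0],[-0.074,-0.0998,0],[-0.074,-0.0998,0],[-0.074,-0.0998,0],[-0.074,-0.0998,0],[0,0,0],[0,0,-0.05],[0,0,-0.05],[0,0,-0.045],[0,0,0]],"twist":[[0,0,0],[0,0,0],[0,0,0],[0,0,0],[0,0,0],[0,0,0],[0,0,0],[0,0,0],[0,0,0],[0,0,0],[0,0,0]],"claw":[0,0.54,0.54,0.54,0.54,0.54,0.54,0.54,0.54,0.54,0.54]}' >/dev/null
python3 -c "
from h import *
st()"
python3 -m crank '{"translation":[[0.0194,-0.0048,0],[0.0194,-0.0048,0],[0.0194,-0.0048,0],[0.0194,-0.0048,0],[0.0194,-0.0048,0],[0.0194,-0.0048,0],[0,0,0]],"twist":[[0,0,0],[0,0,0],[0,0,0],[0,0,0],[0,0,0],[0,0,0],[0,0,0]],"claw":[0.54,0.54,0.54,0.54,0.54,0.54,0.54]}' >/dev/null
python3 -c "
from h import *
st()"
python3 -m crank '{"translation":[[0.0097,-0.0024,0],[0.0049,-0.0012,0],[0.0049,-0.0012,0],[0,0,0]],"twist":[[0,0,0],[0,0,0],[0,0,0],[0,0,0]],"claw":[0.54,0.54,0.54,0.54]}' >/dev/null
python3 -c "
from h import *
st()"
```

```text
clock 21.7 jig [-51.1 -59.1] z 0.0004 F jig [0.6  0.32] Fz -0.65 grip 0.0494
clock 22.4 jig [-25.2 -59.5] z 0.0023 F jig [ 0.17 -0.51] Fz -0.43 grip 0.0494
clock 22.8 jig [-22.1 -59.5] z 0.0022 F jig [ 0.46 -0.29] Fz 0.33 grip 0.0492
```

```bash
python3 -m crank '{"translation":[[0,0,-0.007],[0.0049,-0.0012,0],[0,0,0]],"twist":[[0,0,0],[0,0,0],[0,0,0]],"claw":[0.54,0.54,0.54]}' >/dev/null
python3 -c "
from h import *
st()"
python3 -m crank '{"translation":[[0.0049,-0.0012,0],[0,0,0]],"twist":[[0,0,0],[0,0,0]],"claw":[0.54,0.54]}' >/dev/null
python3 -c "
from h import *
st()"
```

```text
clock 23.1 jig [-21.9 -59.5] z 0.0006 F jig [-3.07  0.89] Fz 1.75 grip 0.0496
clock 23.3 jig [-21.9 -59.5] z 0.0005 F jig [-7.53  0.14] Fz 6.59 grip 0.0495
```

```bash
python3 -m crank '{"translation":[[-0.0364,0.009,0],[-0.0242,0.006,0],[0,0,0.116],[0,0,0.116],[0,0,0.116],[0.0865,0.0849,0],[0.0865,0.0849,0],[0.0865,0.0849,0],[0.0865,0.0849,0],[0.0865,0.0849,0],[0.0865,0.0849,0],[0.0865,0.0849,0],[0,0,0],[0,0,0]],"twist":[[0,0,0],[0,0,0],[0,0,0],[0,0,0],[0,0,0],[0,0,0],[0,0,0],[0,0,0],[0,0,0],[0,0,0],[0,0,0],[0,0,0],[0,0,0],[0,0,0]],"claw":[0.54,0.54,0.54,0.54,1,1,1,1,1,1,1,1,1,1]}' >/dev/null
python3 - <<'E'
from h import *
import pickle
s=st();fr=viewer.grab_frame('wrist');pickle.dump((s,fr),open('f8.pkl','wb'))
W=lambda u,v,z:tj(wonz(fr,s,u,v,z))
# mark: dark index near board far edge, pointer
hsv=cv2.cvtColor(fr['img'],cv2.COLOR_BGR2HSV)
cv2.imwrite('pics/w8.png',cv2.resize(fr['img'],(800,600),interpolation=cv2.INTER_CUBIC))
E
```

```text
clock 24.7 jig [56.4 85.1] z 0.0702 F jig [-0.94 -1.31] Fz -0.51 grip 0.0918
```

View pics/w8.png

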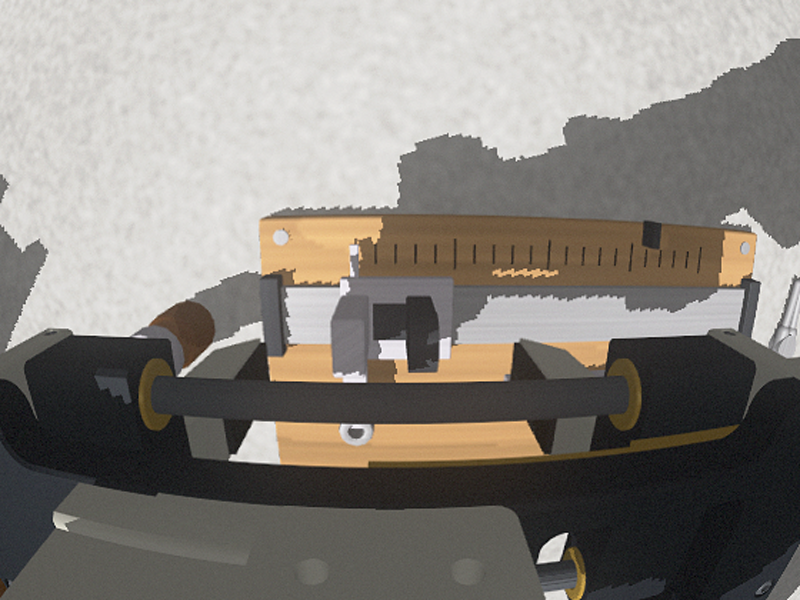

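The post and paddle stand between the open fingers. The pointer tip is at (354,244) and the mark's near top edge is centred at about (651,247).

Run:
```python
from h import *
import pickle
s,fr=pickle.load(open('f8.pkl','rb'));W=lambda u,v,z:tj(wonz(fr,s,u*.7,v*.7,z))
for n,u,v,z in(('ptr tip',354,244,.026),('mark l',643,246,.027),('mark r',659.5,248,.027),('bush',356,433,.042),('post top l',334,296,.068),('post top r',369,297,.068),('paddle r',439,310,.072),('hole-',745,247,.015),('hole+',281,237,.015)):print(n,W(u,v,z))
s,fr=pickle.load(open('f7.pkl','rb'))
```

```text
ptr tip [ 92.9 101.2]
mark l [ 94.9 -48.6]
mark r [ 94.2 -59.6]
bush [1.000e-01 1.012e+02]
post top l [ 78.3 106.2]
post top r [77.9 92.4]
paddle r [73.8 65.1]
hole- [  96.3 -137.1]
hole+ [ 95.4 139.2]
```

```bash
python3 -m crank '{"translation":[[-0.006,0.0015,-0.058],[0,0,-0.058],[0,0,-0.058],[0,0,-0.058],[0,0,0],[0,0,0],[0,0,0]],"twist":[[0,0,0],[0,0,0],[0,0,0],[0,0,0],[0,0,0],[0,0,0],[0,0,0]],"claw":[1,1,1,1,0.65,0.65,0.65]}' >/dev/null
python3 -c "
from h import *
st()"
python3 -m crank '{"translation":[[-0.006,-0.0243,0],[-0.006,-0.0243,0],[-0.012,-0.0485,0],[-0.012,-0.0485,0],[-0.012,-0.0485,0],[-0.012,-0.0485,0],[0,0,0]],"twist":[[0,0,0],[0,0,0],[0,0,0],[0,0,0],[0,0,0],[0,0,0],[0,0,0]],"claw":[0.65,0.65,0.65,0.65,0.65,0.65,0.65]}' >/dev/null
python3 -c "
from h import *
st()"
```

```text
clock 25.45 jig [55.7 85.2] z 0.0244 F jig [-0.56 -0.46] Fz -0.23 grip 0.0726
clock 26.15 jig [55.7 34.2] z 0.0246 F jig [0.26 4.09] Fz -0.49 grip 0.0595
```

```bash
python3 -m crank '{"translation":[[-0.012,-0.0485,0],[-0.012,-0.0485,0],[-0.012,-0.0485,0],[-0.012,-0.0485,0],[-0.012,-0.0485,0],[-0.012,-0.0485,0],[-0.012,-0.0485,0],[-0.012,-0.0485,0],[-0.012,-0.0485,0],[-0.012,-0.0485,0],[0,0,0],[0,0,0]],"twist":[[0,0,0],[0,0,0],[0,0,0],[0,0,0],[0,0,0],[0,0,0],[0,0,0],[0,0,0],[0,0,0],[0,0,0],[0,0,0],[0,0,0]],"claw":[0.65,0.65,0.65,0.65,0.65,0.65,0.65,0.65,0.65,0.65,0.65,0.65]}' >/dev/null
python3 - <<'E'
from h import *
import pickle
s=st();fr=viewer.grab_frame('wrist');pickle.dump((s,fr),open('f9.pkl','wb'))
im=fr['img'];hsv=cv2.cvtColor(im,cv2.COLOR_BGR2HSV)
# where should pointer & mark appear
T=np.array(fr['tool_from_camera']);f=210/np.tan(np.radians(fr['fov_y'])/2)
def pw(jx,jy,z):
    p=np.array([*(o2+R2@np.array([jx,jy])/1000),z]);c=T[:3,:3].T@(np.array(s['ee_rot']).T@(p-np.array(s['tool_pos']))-T[:3,3])
    r=np.hypot(*c[:2]);return np.array([fr['cx'],fr['cy']])+f*np.arctan2(r,c[2])*c[:2]/r
u,v=pw(93,-55,.026);u,v=int(u),int(v);print(u,v)
cv2.imwrite('pics/w9.png',cv2.resize(im[v-35:v+40,u-50:u+50],(800,600),interpolation=cv2.INTER_CUBIC));print('crop origin',u-50,v-35)
g=cv2.cvtColor(im,cv2.COLOR_BGR2GRAY)
for r in range(v-20,v+25,3):print(r,g[r,u-36:u+36:2].tolist())
E
```

```text
clock 27.35 jig [ 55.7 -63.5] z 0.0246 F jig [-1.04  6.3 ] Fz 1.31 grip 0.0598
255 181
crop origin 205 146
161 [213, 117, 114, 117, 115, 110, 113, 112, 114, 113, 112, 114, 112, 110, 111, 113, 110, 111, 71, 66, 68, 61, 63, 110, 110, 107, 110, 108, 102, 105, 105, 103, 99, 102, 102, 101]
164 [110, 111, 115, 113, 112, 115, 112, 111, 115, 108, 109, 115, 113, 110, 111, 107, 110, 112, 80, 64, 68, 60, 64, 107, 110, 105, 106, 109, 106, 107, 107, 107, 101, 103, 103, 100]
167 [111, 111, 110, 109, 112, 112, 109, 111, 109, 110, 107, 104, 110, 108, 107, 109, 106, 105, 78, 63, 65, 59, 61, 100, 108, 106, 110, 105, 107, 106, 109, 104, 107, 106, 104, 103]
170 [107, 112, 112, 110, 113, 113, 112, 108, 113, 108, 109, 110, 109, 104, 109, 108, 108, 110, 77, 61, 63, 63, 63, 91, 109, 112, 109, 111, 109, 104, 105, 104, 106, 107, 107, 102]
173 [121, 112, 114, 113, 112, 111, 111, 110, 113, 109, 114, 112, 111, 112, 111, 110, 109, 111, 79, 65, 58, 60, 61, 93, 110, 110, 107, 108, 110, 105, 104, 103, 107, 109, 107, 102]
176 [193, 108, 115, 111, 112, 114, 110, 107, 113, 105, 109, 108, 110, 48, 104, 112, 108, 109, 73
[... 1001 characters left out ...]
 135, 136, 132, 111, 106, 112, 108, 109, 55, 105, 105, 107, 101, 101, 106, 101, 110, 41, 108, 109, 103, 104, 104, 103, 105, 74, 90, 104, 106, 104, 104]
197 [164, 141, 108, 105, 115, 132, 133, 132, 108, 102, 104, 106, 107, 55, 104, 107, 105, 105, 103, 107, 103, 106, 72, 108, 104, 104, 108, 104, 102, 105, 79, 97, 106, 107, 103, 103]
200 [100, 108, 109, 107, 114, 136, 132, 134, 111, 107, 106, 106, 109, 56, 108, 112, 106, 108, 109, 108, 103, 105, 103, 104, 105, 108, 106, 104, 104, 104, 106, 107, 105, 107, 103, 104]
203 [173, 111, 109, 110, 110, 134, 135, 133, 112, 105, 108, 108, 108, 93, 104, 109, 108, 107, 104, 109, 104, 105, 104, 104, 105, 107, 107, 101, 106, 107, 106, 103, 107, 109, 104, 105]
```

```bash
cat > pm.py <<'E'
from h import *
import pickle,sys
def meas(s,fr,pr,mr):
    g=cv2.cvtColor(fr['img'],cv2.COLOR_BGR2GRAY).astype(float)
    a=g[pr[0]:pr[1]].mean(0);b=g[mr[0]:mr[1]].mean(0)
    print('ptr row',dict(zip(range(pr[2],pr[3]),a[pr[2]:pr[3]].astype(int).tolist())))
    print('mark row',dict(zip(range(mr[2],mr[3]),b[mr[2]:mr[3]].astype(int).tolist())))
    yp=lambda u:tj(wonz(fr,s,u,(pr[0]+pr[1])/2,.026));ym=lambda u:tj(wonz(fr,s,u,(mr[0]+mr[1])/2,.027))
    return yp,ym
E
python3 - <<'E'
from pm import *
s,fr=pickle.load(open('f9.pkl','rb'))
yp,ym=meas(s,fr,(184,198,222,240),(166,178,250,270))
for u in(226,227,228,229,235,236):print(u,yp(u),end=' ')
print()
for u in(254,255,256,264,265,266):print(u,ym(u),end=' ')
E
```

```text
ptr row {222: 109, 223: 110, 224: 109, 225: 110, 226: 108, 227: 121, 228: 131, 229: 133, 230: 133, 231: 134, 232: 133, 233: 134, 234: 127, 235: 111, 236: 108, 237: 107, 238: 108, 239: 107}
mark row {250: 108, 251: 107, 252: 108, 253: 109, 254: 111, 255: 76, 256: 61, 257: 60, 258: 62, 259: 60, 260: 61, 261: 61, 262: 62, 263: 61, 264: 54, 265: 93, 266: 107, 267: 107, 268: 107, 269: 107}
226 [ 87.7 -38.8] 227 [ 87.7 -39.3] 228 [ 87.7 -39.9] 229 [ 87.7 -40.4] 235 [ 87.7 -43.8] 236 [ 87.7 -44.3] 
254 [ 98.2 -54.3] 255 [ 98.2 -54.9] 256 [ 98.2 -55.4] 264 [ 98.2 -59.7] 265 [ 98.2 -60.2] 266 [ 98.2 -60.7]
```

```bash
python3 -m crank '{"translation":[[-0.006,-0.0243,0],[-0.006,-0.0243,0],[-0.0036,-0.0146,0],[-0.0024,-0.0097,0],[0,0,0],[0,0,0]],"twist":[[0,0,0],[0,0,0],[0,0,0],[0,0,0],[0,0,0],[0,0,0]],"claw":[0.65,0.65,0.65,0.65,0.65,0.65]}' >/dev/null
python3 - <<'E'
from pm import *
s=st();fr=viewer.grab_frame('wrist');pickle.dump((s,fr),open('f10.pkl','wb'))
yp,ym=meas(s,fr,(184,198,220,242),(166,178,224,248))
for u in range(226,240,2):print(u,yp(u)[1],ym(u)[1],end=' ')
E
```

```text
clock 28.0 jig [ 55.7 -77.9] z 0.0245 F jig [-0.53  5.55] Fz 3.24 grip 0.0597
ptr row {220: 120, 221: 56, 222: 91, 223: 113, 224: 111, 225: 109, 226: 107, 227: 118, 228: 132, 229: 133, 230: 133, 231: 133, 232: 133, 233: 134, 234: 126, 235: 112, 236: 109, 237: 76, 238: 50, 239: 95, 240: 106, 241: 106}
mark row {224: 112, 225: 112, 226: 113, 227: 113, 228: 100, 229: 74, 230: 67, 231: 68, 232: 69, 233: 67, 234: 69, 235: 69, 236: 68, 237: 65, 238: 61, 239: 62, 240: 100, 241: 111, 242: 110, 243: 109, 244: 109, 245: 110, 246: 109, 247: 109}
226 -53.2 -53.6 228 -54.3 -54.7 230 -55.4 -55.8 232 -56.5 -56.9 234 -57.6 -57.9 236 -58.7 -59.0 238 -59.8 -60.1
```

```bash
python3 -m crank '{"translation":[[-0.002,-0.0083,0],[0,0,0],[0,0,0]],"twist":[[0,0,0],[0,0,0],[0,0,0]],"claw":[0.65,0.65,0.65]}' >/dev/null
python3 - <<'E'
from pm import *
s=st();fr=viewer.grab_frame('wrist');pickle.dump((s,fr),open('f11.pkl','wb'))
yp,ym=meas(s,fr,(184,198,224,238),(166,178,220,240))
for u in range(224,238,2):print(u,yp(u)[1],ym(u)[1],end=' ')
E
```

```text
clock 28.35 jig [ 55.7 -79.5] z 0.0245 F jig [0.2  5.52] Fz 1.99 grip 0.0596
ptr row {224: 109, 225: 109, 226: 107, 227: 119, 228: 131, 229: 133, 230: 133, 231: 132, 232: 133, 233: 134, 234: 129, 235: 92, 236: 80, 237: 102}
mark row {220: 131, 221: 110, 222: 112, 223: 112, 224: 113, 225: 104, 226: 79, 227: 67, 228: 69, 229: 69, 230: 69, 231: 69, 232: 68, 233: 69, 234: 67, 235: 61, 236: 60, 237: 92, 238: 109, 239: 109}
224 -53.6 -54.1 226 -54.8 -55.2 228 -55.9 -56.3 230 -57.0 -57.4 232 -58.1 -58.4 234 -59.2 -59.5 236 -60.3 -60.6
```

```bash
python3 -m crank '{"translation":[[0.00134,0.00544,0],[0.00134,0.00544,0],[0.00134,0.00544,0],[0.00134,0.00544,0],[0.00134,0.00544,0],[0.00134,0.00544,0],[0,0,0]],"twist":[[0,0,0],[0,0,0],[0,0,0],[0,0,0],[0,0,0],[0,0,0],[0,0,0]],"claw":[0.6255,0.601,0.5765,0.552,0.5275,0.503,0.503]}' 25 >/dev/null
python3 - <<'E'
from pm import *
s=st();fr=viewer.grab_frame('wrist')
yp,ym=meas(s,fr,(184,198,200,232),(166,178,200,230))
for u in range(200,232,3):print(u,yp(u)[1],ym(u)[1],end=' ')
E
```

```text
clock 29.1 jig [ 55.7 -72.3] z 0.0245 F jig [-0.18  6.  ] Fz 3.48 grip 0.0464
ptr row {200: 207, 201: 205, 202: 204, 203: 202, 204: 203, 205: 203, 206: 203, 207: 204, 208: 203, 209: 203, 210: 203, 211: 205, 212: 201, 213: 110, 214: 106, 215: 191, 216: 206, 217: 201, 218: 178, 219: 151, 220: 124, 221: 109, 222: 109, 223: 111, 224: 110, 225: 109, 226: 111, 227: 110, 228: 112, 229: 99, 230: 65, 231: 69}
mark row {200: 203, 201: 203, 202: 204, 203: 204, 204: 203, 205: 203, 206: 203, 207: 204, 208: 204, 209: 203, 210: 204, 211: 204, 212: 204, 213: 203, 214: 204, 215: 204, 216: 204, 217: 203, 218: 186, 219: 163, 220: 136, 221: 109, 222: 112, 223: 112, 224: 112, 225: 112, 226: 111, 227: 112, 228: 113, 229: 108}
200 -32.9 -33.6 203 -34.6 -35.3 206 -36.3 -37.0 209 -38.0 -38.6 212 -39.7 -40.3 215 -41.4 -42.0 218 -43.1 -43.6 221 -44.8 -45.2 224 -46.4 -46.9 227 -48.1 -48.5 230 -49.8 -50.2
```

```bash
cat >> pm.py <<'E'
def auto(s,fr):
    g=cv2.cvtColor(fr['img'],cv2.COLOR_BGR2GRAY).astype(float)
    T=np.array(fr['tool_from_camera']);f=210/np.tan(np.radians(fr['fov_y'])/2)
    p=np.array([*(o2+R2@np.array([95,-57.3])/1000),.027]);c=T[:3,:3].T@(np.array(s['ee_rot']).T@(p-np.array(s['tool_pos']))-T[:3,3])
    u0=int(fr['cx']+f*np.arctan2(np.hypot(*c[:2]),c[2])*c[0]/np.hypot(*c[:2]));print('u0',u0)
    yp,ym=meas(s,fr,(186,197,u0-9,u0+10),(166,178,u0-9,u0+10))
    for u in range(u0-9,u0+10,2):print(u,yp(u)[1],ym(u)[1],end=' ')
    print()
E
python3 - <<'E'
from pm import *
s=telemetry.observe();auto(s,viewer.grab_frame('wrist'))
E
```

```text
u0 243
ptr row {234: 108, 235: 108, 236: 105, 237: 106, 238: 105, 239: 111, 240: 131, 241: 132, 242: 131, 243: 132, 244: 131, 245: 132, 246: 135, 247: 91, 248: 56, 249: 104, 250: 106, 251: 104, 252: 105}
mark row {234: 110, 235: 111, 236: 109, 237: 111, 238: 108, 239: 80, 240: 63, 241: 66, 242: 66, 243: 65, 244: 64, 245: 64, 246: 66, 247: 64, 248: 57, 249: 64, 250: 104, 251: 109, 252: 109}
234 -52.0 -52.3 236 -53.1 -53.4 238 -54.2 -54.5 240 -55.3 -55.6 242 -56.4 -56.6 244 -57.4 -57.7 246 -58.5 -58.8 248 -59.6 -59.9 250 -60.7 -60.9 252 -61.8 -62.0
```

```bash
python3 -m crank '{"translation":[[-0.0006,-0.0022,0],[0,0,0],[0.00122,0.00495,0],[0.00122,0.00495,0],[0.00122,0.00495,0],[0.00122,0.00495,0],[0.00122,0.00495,0],[0.00122,0.00495,0],[0.00122,0.00495,0],[0.00122,0.00495,0],[0.00122,0.00495,0],[0,0,0],[0,0,0]],"twist":[[0,0,0],[0,0,0],[0,0,0],[0,0,0],[0,0,0],[0,0,0],[0,0,0],[0,0,0],[0,0,0],[0,0,0],[0,0,0],[0,0,0],[0,0,0]],"claw":[0.503,0.503,0.4804,0.4578,0.4352,0.4126,0.39,0.3674,0.3448,0.3222,0.3,0.26,0.26]}' 25 >/dev/null
python3 - <<'E'
from pm import *
s=st();auto(s,viewer.grab_frame('wrist'))
E
```

```text
clock 30.5 jig [ 55.7 -63.7] z 0.0245 F jig [-0.24  6.3 ] Fz 2.66 grip 0.0274
u0 259
ptr row {250: 105, 251: 103, 252: 103, 253: 104, 254: 103, 255: 103, 256: 108, 257: 130, 258: 131, 259: 130, 260: 131, 261: 129, 262: 131, 263: 133, 264: 104, 265: 102, 266: 104, 267: 102, 268: 101}
mark row {250: 108, 251: 109, 252: 108, 253: 108, 254: 112, 255: 68, 256: 61, 257: 61, 258: 61, 259: 62, 260: 61, 261: 61, 262: 62, 263: 60, 264: 52, 265: 105, 266: 107, 267: 106, 268: 106}
250 -52.1 -52.3 252 -53.2 -53.4 254 -54.3 -54.5 256 -55.4 -55.5 258 -56.5 -56.6 260 -57.6 -57.7 262 -58.7 -58.8 264 -59.8 -59.8 266 -60.8 -60.9 268 -61.9 -62.0
```

```bash
python3 -m crank '{"translation":[[0,0,0],[0,0,0],[0,0,0],[0,0,0],[0,0,0]],"twist":[[0,0,0],[0,0,0],[0,0,0],[0,0,0],[0,0,0]],"claw":[0.26,0.26,0.26,0.26,0.26]}' 25 >/dev/null
python3 - <<'E'
from pm import *
s=st();fr=viewer.grab_frame('wrist');auto(s,fr);pickle.dump((s,fr),open('f12.pkl','wb'))
fs=viewer.grab_frame('side');fc=viewer.grab_frame('scene')
t=np.hstack([cv2.resize(fc['img'][150:330,120:360],(400,300)),cv2.resize(fs['img'][165:285,150:310],(400,300),interpolation=cv2.INTER_CUBIC)])
b=np.hstack([cv2.resize(fr['img'],(400,300),interpolation=cv2.INTER_AREA),cv2.resize(fr['img'][140:260,180:340],(400,300),interpolation=cv2.INTER_CUBIC)])
cv2.imwrite('pics/end.png',np.vstack([t,b]))
E
```

```text
clock 31.05 jig [ 55.7 -63.8] z 0.0246 F jig [-0.09  6.82] Fz 2.09 grip 0.0277
u0 259
ptr row {250: 104, 251: 104, 252: 104, 253: 104, 254: 103, 255: 102, 256: 108, 257: 130, 258: 130, 259: 130, 260: 130, 261: 130, 262: 131, 263: 133, 264: 103, 265: 103, 266: 104, 267: 102, 268: 102}
mark row {250: 108, 251: 108, 252: 107, 253: 108, 254: 110, 255: 67, 256: 60, 257: 61, 258: 62, 259: 61, 260: 61, 261: 61, 262: 61, 263: 59, 264: 59, 265: 106, 266: 107, 267: 106, 268: 106}
250 -52.2 -52.4 252 -53.3 -53.4 254 -54.4 -54.5 256 -55.4 -55.6 258 -56.5 -56.7 260 -57.6 -57.7 262 -58.7 -58.8 264 -59.8 -59.9 266 -60.9 -60.9 268 -62.0 -62.0
```

View pics/end.png

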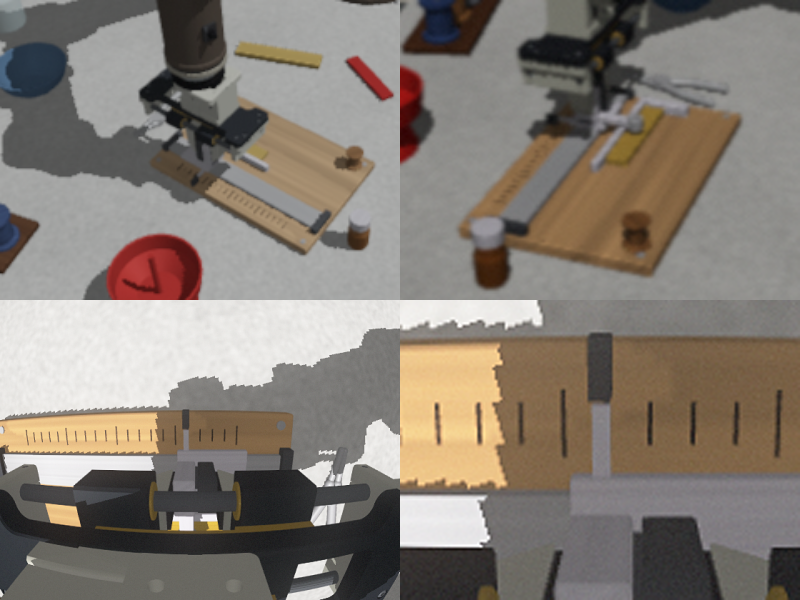

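The last view shows the pointer (columns 592–611) directly below the mark (588–612). Fingers, post and paddle are clamped together, the blank lies along the fence, and the spool, jar and pliers are in place.

```bash
python3 -c "
from h import *
workorder.job_done();st()"
```

```text
the job is handed in; nothing more can be done
the job is handed in; nothing more can be done
```

The job is handed in at about 31 s of the 64 s. The blank is squared up, the leg is at its mark, and the gripper still holds post and lever with the cam fully home.

- **Blank:** I pushed the smaller brass bar against the fence, then the end stop (about 12 N), then the fence again. That last push stopped at the same spot as the first (tool x −21.9 mm, about 7.5 N). In the image it lay level with the end stop and flush along the fence.
- **Leg and cam:** I pushed the leg in with the cam still open until pointer and mark agreed to within 0.3 mm. Partway through closing the grip, before the paddle was touched, the leg eased out about 0.4 mm; I corrected that and then squeezed the lever home. At the last check the opening was 27.7 mm (28 mm is fully home). The pointer was about 0.2–0.3 mm past the mark, which is about what I can measure. The grip is set to 25 N and the leg was not moving.
- **Other things on the table:** In the final picture the mark, spool, jar and pliers look to be where they were; I did not measure them again.

**Disagreements and risks:**
- **Fingertip position:** The tips sit about 16.5 mm behind the TCP, not 17 mm ahead as stated. My first push passed above the blank without touching it, and I found the true height by probing the board.
- **Probing force:** One probe pressed the fingertips on the board with about 42 N vertically for a moment. That is above the 40 N limit given for the arm and gripper body; I took that limit not to cover the fingertips.
- **Riding up on the blank:** A first push towards the end stop set too high and caught the blank's top edge without moving it, so I repeated it lower.

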